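# Fit a keyed rotor and clip the guard cover down

## Task

Get the little bench spinner ready to run: put the blue rotor with the white square grip on the drive unit's spindle, turned so that its keyway drops over the key and it sits fully home, and then press the orange cover straight down over it until the cover is fully seated and both clip arms have snapped under the rim. Do not knock over or push away any of the other things on the bench.

Things in the scene. Friction and masses are not known exactly. Their poses are not given: they have to be found in the camera images.
- drive_unit: Spinner drive unit, fixed: white housing 124 x 124 mm, 30 mm high, its top a flat shoulder; on that a grey deck with a rim lip. A steel spindle 14 mm in diameter rises from its middle. Origin: centre of the underside, on the bench; z up along the spindle, -x to the black front panel, +x to the key and the red mark on the deck.
- rim (a point): Centre of the drive unit's rim lip, level with its edge, 54 mm above the unit's origin. The lip is a square 104 x 104 mm, 8 mm thick (46 to 54 mm), with a chamfer 3 mm high on top.
- spindle_tip (a point): Tapered tip of the spindle, 94 mm above the drive unit's origin.
- key (a point): Outer end of the top of the brass key: 13 mm from the spindle's axis towards the unit's +x, 72 mm above its origin. The key is 5 mm wide and 12 mm tall and stands on the seat collar (30 mm in diameter, top at 60 mm) on which the rotor rests when home.
- rotor: Rotor, about 0.35 kg, 46 mm tall: blue disc 84 mm in diameter, 14 mm thick, with a blind bore underneath, 17 mm wide and 38 mm deep, for the spindle. Stands flat on the bench at the start. Home on the drive unit, its underside is 60 mm above the unit's origin and its x axis points as the unit's; the cover only fits once it is home. Origin: centre of the underside, z up.
- rotor_grip (a point): Centre of the rotor's white square grip, 36 mm above its underside. The grip is 36 x 36 mm, sides along the rotor's x and y, from 14 to 46 mm above the underside.
- keyway (a point): Keyway in the rotor's underside, this point 13 mm from the axis towards its +x, the side of the red marks on disc and grip; 8 mm wide, 14 mm high. If it is more than about 0.1 rad off the key the rotor rests on the key, 12 mm too high; turn it until it drops.
- cover: Orange guard cover, about 0.30 kg: square box open below, 116 x 116 x 86 mm outside, 108 x 108 x 82 mm inside, grip bar on top. Clip arms hang in its +y and -y sides; a half turn changes nothing. Stands on its skirt at the start. Seated, its underside lies on the housing's shoulder, 30 mm above the drive unit's origin. Origin: centre of the open underside, z up.
- cover_grip (a point): Centre of the cover's black grip bar, 110 mm above its underside. The bar is 70 mm long along the cover's x, 16 mm thick in y, from 86 to 122 mm above the underside. To fit, it must lie along the drive unit's x axis (either way); the skirt clears the rim by 2 mm a side. The clips meet the rim some 16 mm above the seat, need up to about 20 N of pressing, and snap in 2 mm above it.
- clip_left (a joint): Sprung clip arm in the cover's +y side, pivoted 42 mm above the cover's underside: 0 rad at rest and when snapped in, about 0.1 rad when pushed outward by the rim.
- clip_right (a joint): Sprung clip arm in the cover's -y side, the same.
- amber_bottle: Bystander, loose: amber glass reagent bottle with a black cap, 92 mm in diameter, 191 mm tall; to be left alone. Origin: centre of the underside.
- bottle_clear: Bystander, loose: clear reagent bottle with a blue cap, 86 mm in diameter, 182 mm tall; to be left alone. Origin: centre of the underside.
- vial_2: Bystander, loose: small yellow-filled vial with a black cap, 27 mm in diameter, 64 mm tall; to be left alone. Origin: centre of the underside.
- weighing_bottle_1: Bystander, loose: glass weighing bottle, 42 mm in diameter, 58 mm tall; to be left alone. Origin: centre of the underside.
- bench_timer: Bystander, loose: white bench timer, 58 x 62 mm, 19 mm tall; to be left alone. Origin: centre of the underside.
- measuring_cylinder: Bystander, loose: glass measuring cylinder, foot 48 mm across, 142 mm tall; to be left alone. Origin: centre of the underside.
- septa_box: Bystander, loose: small white carton, 50 x 70 mm, 26 mm tall; to be left alone. Origin: centre of the underside.
- spare_cap_1: Bystander, loose: blue screw cap, 52 mm in diameter, 26 mm tall; to be left alone. Origin: centre of the underside.
Not all that is in view belongs to the job. Of the things like the rotor, leave any that is brown or pink; of the rest the larger one is meant.

How it is judged:
By the outcome, as a careful person would: the job done as asked, in the order asked, and still so for the second after the job is handed in, with the robot touching nothing.
It also fails if it takes over 58 s, if anything falls off the work surface, if the arm or the gripper's body presses on something with over 40 N, if the wrist force passes 120 N, or if a joint passes its speed limit or range.

## Robot

A 7-joint arm with a two-finger parallel gripper is mounted at the origin on a cart in front of the work surface, level with it; the furniture and walls round the work are solid. World frame = base frame: x ahead of the robot, y to its left, z up, the work surface at z = 0. Lengths are in m, angles in rad, forces in N, time in s.
With the tool pointing down it reaches from about 0.4 to 0.875 m from the base axis. Payload 19.3 kg.
Tool frame: the origin (TCP) lies between the finger pads; the fingertips stand 17 mm ahead of it and the grasp point (between the pads) lies 2 mm behind it (manip.tip_reach is the distance from the TCP to the fingertips, in m); z points along the fingers, y is the line along which they close (so a half turn about z gives the same grasp; the last joint's range is limited). The gripper opens to 85 mm and grips with 20 to 120 N. Pads are 22 mm wide; open, the fingers measure 114 mm over their backs; the gripper's body (76 mm by 85 mm) begins 54 mm behind the grasp point. The pads swing forward as they close: fully open they stand 13 mm farther back than shut.
Start: joints at [-1.303, 0.521, -0.036, 1.599, 0.021, 1.021, -0.113], TCP at [0.207, 0.59, 0.248] pointing down, gripper open.
Joint ranges: [-2.91, 2.91], [-0.3, 2.13], [-1.5, 1.42], [0.17, 2.43], [-1.26, 4.41], [0.16, 1.93], [-2.52, 2.52]. Speed limits (rad/s): [1.89, 1.89, 2.39, 2.39, 3.01, 3.01, 3.01].

## Interface

Orientations are given as [roll, pitch, yaw] about the fixed x, y, z axes, in that order (R = Rz(yaw) Ry(pitch) Rx(roll)).
In Python, from plant import manip gives the robot as it stands.
- The arm moves only by the shell command python3 -m inch 'ROWS' [FORCE]. ROWS is JSON, a list of rows, each a list of 3 entries, a list of its own where there are three numbers: the opening, from 0 (shut) to 1 (fully open), then the shift along the tool's x, y, z in cm, then the turn, a rotation vector about the tool's x, y, z in rad. A call has 1 to 5 rows; each row is the pose to reach, as a shift and turn from the pose commanded when the call began, along the tool's axes at that moment; what a row does not reach only later rows make up. A row lasts 1/10 s, in which the tool goes at most 50 mm and 8.59 degrees, less where a joint would pass 70% of its speed; a pose out of reach is approached as far as the arm can. A call with a gripper value outside its range is refused whole. The fingers move at their own pace and stop on an object; FORCE is the grip in N (left out, the last holds). Time passes only in rows, so rows that repeat a pose let the fingers close. It gives the time, the measured TCP pose, the force, the opening and the grip force at its end, in the units of the state.
- manip.sense(): the state, without advancing time (a new reading comes with each control period).
- manip.capture(name): name is "scene" or "top"; returns a dict with "img" (384x512x3 uint8, red, green, blue), "fovy" (degrees; the focal length in pixels is half the picture's height over the tangent of half this angle, whatever the lens; pixels are square), "cx", "cy" (the principal point, pixels), "k1" (the pictures are not rectified: a ray, as slopes to the right and down, at radius r is drawn at 1 + k1 r^2 times it, then the intrinsics apply), "rvec" (rotation vector, rad) and "tvec" (3), from world to camera coordinates, as OpenCV has them. Camera axes: x right, y down, z forward; pixel columns grow to the right and rows downward; lengths in m; the calibration is good to about 2 mm. A picture is of the moment at which its call begins. There is no depth.
- manip.job_done(): hands the job in; it is judged then, once.
The state is a dict: "t": time; "joint_positions": joint angles; "joint_vel": joint speeds; "joint_torque": joint torques, N m; "position": TCP position; "ee_rot": TCP orientation; "contact_force": force on the tool from outside, world axes, zero at the start; "torque": the same for the moment, N m; "opening": finger opening in m; "finger_force": force on a finger pad.
Only numpy, scipy, OpenCV 4.12 (cv2) and the standard library are available. Lean on these libraries where they do the work, as an engineer would, in place of code of your own. Each camera call takes 0.05 s, during which the arm holds its last target. There are 200 camera calls.

## Working session

There is one attempt and no reset: what is moved stays moved. The work goes in short steps, Python scripts to look and compute and a shell command to move; the robot and the scene stay as the last step left them, time stands still between calls to the robot, and variables do not carry over. Pictures are saved under pics/ and viewed, at most 11 in all, crops included, and the job is handed in when it is done.

```bash
ls; mkdir -p pics; python3 - <<'E'
from plant import manip
import cv2
for n in("scene","top"):
    c=manip.capture(n); cv2.imwrite(f"pics/{n}0.png",cv2.cvtColor(c["img"],cv2.COLOR_RGB2BGR))
    print({k:v for k,v in c.items() if k!="img"})
print(manip.sense(), manip.tip_reach)
E
```

```text
pics
{'fovy': 53.85147337211228, 'cx': 254.0031676618343, 'cy': 188.06337368302795, 'k1': -0.07020472440924286, 'rvec': array([ 2.33885268, -0.60174422,  0.25745232]), 'tvec': array([-0.48947802,  0.24858623,  0.8745585 ])}
{'fovy': 51.41821013263587, 'cx': 253.35647997689347, 'cy': 192.01184994953925, 'k1': -0.11290696887340719, 'rvec': array([ 2.17274173, -2.22976221,  0.08523822]), 'tvec': array([-0.01075017,  0.58364309,  1.28255078])}
{'t': 0.1, 'joint_positions': array([-1.30322122,  0.52195176, -0.03635452,  1.59993952,  0.02116378,
        1.02106474, -0.11279747]), 'joint_vel': array([ 0.00183928,  0.00038125,  0.00083669, -0.00089364,  0.00045917,
        0.00048913, -0.00100364]), 'joint_torque': array([ 4.15181727e-03, -9.28476691e+01,  1.98450610e+00, -3.70531690e+01,
        1.81896222e-02,  5.49651289e-03,  5.96185373e-05]), 'position': array([0.20703369, 0.58942588, 0.24778872]), 'ee_rot': array([-3.14061207e+00,  2.25602094e-05,  2.80381345e+00]), 'contact_force': array([0.26851169, 0.39911332, 0.25681678]), 'torque': array([0.00114548, 0.04635152, 0.04270917]), 'finger_force': 0.0, 'opening': 0.08547513912271801} 0.017
```

View pics/scene0.png

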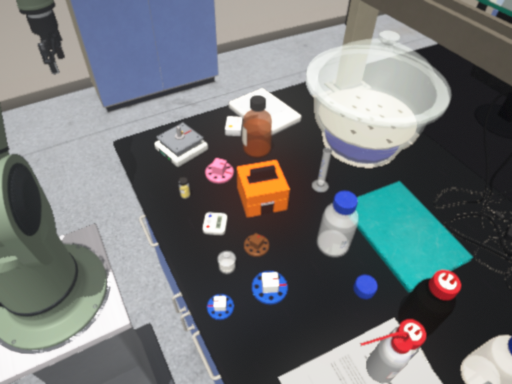

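View pics/top0.png

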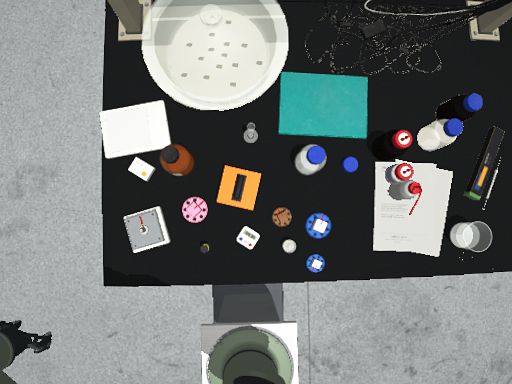

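The scene view shows the drive unit at about (181,143), the cover at (263,188), the larger blue rotor at (270,287) and a smaller decoy at (220,306). In the top view the unit is at (147,228), the cover at (239,187) and the rotor at (318,225).

```bash
cat > h.py <<'E'
import numpy as np, cv2
from plant import manip
def cap(n):
    c=manip.capture(n); c["R"]=cv2.Rodrigues(c["rvec"])[0]
    f=c["img"].shape[0]/2/np.tan(np.radians(c["fovy"]/2)); c["f"]=f
    c["K"]=np.array([[f,0,c["cx"]],[0,f,c["cy"]],[0,0,1]]); c["d"]=np.array([c["k1"],0,0,0,0.]); return c
def ray(c,p):
    p=np.asarray(p,float).reshape(-1,1,2)
    u=cv2.undistortPoints(p,c["K"],c["d"])[:,0]
    D=np.c_[u,np.ones(len(u))]@c["R"]; return -c["R"].T@c["tvec"],D
def plane(c,p,z):
    o,D=ray(c,p); return o+D*((z-o[2])/D[:,2])[:,None]
def proj(c,P): return cv2.projectPoints(np.asarray(P,float).reshape(-1,1,3),c["rvec"],c["tvec"],c["K"],c["d"])[0][:,0]
def tri(ca,pa,cb,pb):
    o1,d1=ray(ca,pa);o2,d2=ray(cb,pb);d1=d1[0];d2=d2[0]
    s=np.linalg.lstsq(np.c_[d1,-d2],o2-o1,rcond=None)[0]
    a=o1+s[0]*d1;b=o2+s[1]*d2; return (a+b)/2,np.linalg.norm(a-b)
def hsv(c): return cv2.cvtColor(c["img"],cv2.COLOR_RGB2HSV)
def blobs(m,box,amin=3):
    x0,y0,x1,y1=box; k=np.zeros(m.shape,np.uint8); k[y0:y1,x0:x1]=m[y0:y1,x0:x1]
    n,l,s,ce=cv2.connectedComponentsWithStats(k.astype(np.uint8)*1)
    return sorted([(s[i,4],ce[i],(l==i)) for i in range(1,n) if s[i,4]>=amin],key=lambda t:-t[0])
def rect(b): 
    cs=cv2.findContours(b.astype(np.uint8),cv2.RETR_EXTERNAL,cv2.CHAIN_APPROX_NONE)[0]
    return cv2.minAreaRect(max(cs,key=len))
def red(H): return (((H[...,0]<8)|(H[...,0]>170))&(H[...,1]>120)&(H[...,2]>80))
E
python3 - <<'E'
from h import *
np.set_printoptions(precision=4,suppress=True)
T=cap("top");S=cap("scene")
def top_rect(m,box,z,name):
    b=blobs(m,box)[0]; cs=cv2.findContours(b[2].astype(np.uint8),cv2.RETR_EXTERNAL,cv2.CHAIN_APPROX_NONE)[0]
    W=plane(T,max(cs,key=len)[:,0].astype(float),z)[:,:2]
    r=cv2.minAreaRect((W*1000).astype(np.float32)); print(name,"px",b[0],b[1],"rect mm",r)
H=hsv(T);s=H[...,1];v=H[...,2];h=H[...,0]
blue=(h>95)&(h<125)&(s>120)&(v>80); white=(s<50)&(v>190); org=(h>5)&(h<22)&(s>150)&(v>120); blk=v<70
top_rect(blue,(300,205,336,242),.014,"disc")
top_rect(white,(300,210,336,242),.046,"grip")
top_rect(blue,(300,250,330,280),.014,"decoy")
top_rect(org,(210,160,270,215),.086,"cover top")
top_rect(blk,(226,170,252,206),.122,"bar")
top_rect(white,(118,200,175,256),.03,"housing")
for n,box in(("rotor",(300,205,336,242)),("unit",(118,200,175,256))):
    for b in blobs(red(H),box,1): print("red top",n,b[0],b[1],plane(T,b[1],.014 if n=="rotor" else .046))
H2=hsv(S)
for n,box in(("rotor",(245,265,295,310)),("unit",(150,118,212,170))):
    for b in blobs(red(H2),box,1): print("red scene",n,b[0],b[1],plane(S,b[1],.014 if n=="rotor" else .046))
def crop(c,x,y,w,hh,k): return cv2.resize(cv2.cvtColor(c["img"],cv2.COLOR_RGB2BGR)[y:y+hh,x:x+w],None,fx=k,fy=k,interpolation=cv2.INTER_CUBIC)
A=[crop(T,117,196,64,64,6),crop(T,290,196,64,64,6)]
B=[crop(S,148,112,64,64,6),crop(S,238,256,64,64,6)]
cv2.imwrite("pics/c1.png",cv2.resize(np.vstack([np.hstack(A),np.hstack(B)]),(600,600)))
E
```

```text
disc px 330 [316.8939 225.3303] rect mm ((468.3374328613281, -233.03944396972656), (82.61795806884766, 81.76482391357422), 88.18598937988281)
grip px 130 [319.8231 225.4692] rect mm ((469.2644958496094, -234.7212677001953), (37.001583099365234, 36.353599548339844), 66.04731750488281)
decoy px 169 [314.6982 262.2012] rect mm ((346.2923889160156, -220.95529174804688), (59.25212478637695, 58.7120361328125), 88.31360626220703)
cover top px 1219 [238.4266 187.3987] rect mm ((594.9026489257812, 21.2176513671875), (117.67774200439453, 118.95612335205078), 75.52408599853516)
bar px 212 [238.1887 186.9906] rect mm ((592.7606201171875, 21.473878860473633), (25.248619079589844, 77.18663787841797), 75.8067626953125)
housing px 309 [153.7508 229.4595] rect mm ((471.54412841796875, 323.36480712890625), (122.71591186523438, 121.56913757324219), 15.384627342224121)
red top rotor 2 [322.  216.5] [[ 0.4973 -0.2488  0.014 ]]
red top rotor 1 [321. 219.] [[ 0.4892 -0.2452  0.014 ]]
red top unit 11 [140.8182 220.    ] [[0.5013 0.3357 0.046 ]]
```

View pics/c1.png

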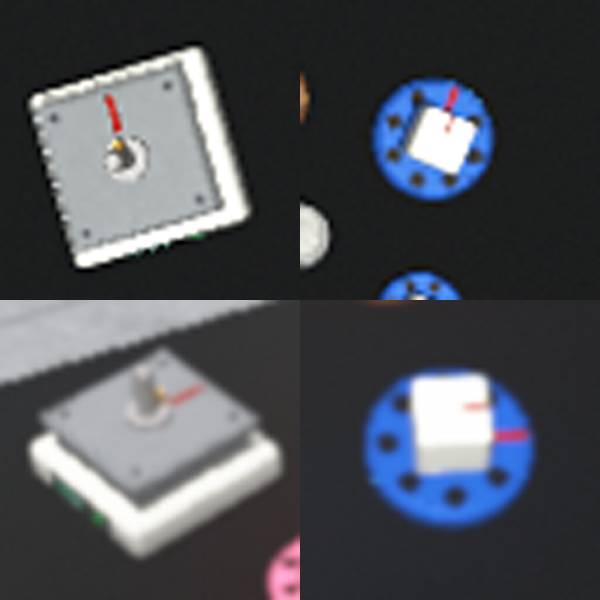

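The top crop shows the unit's red mark pointing up and slightly left, a yaw of about +15°. The rotor's red mark points up and slightly right, about -25°. The measured sizes match the given ones (disc 82 mm, housing 122 mm, cover 118 mm). I'm moving towards the rotor and refining the unit pose with the rim and spindle.

```bash
python3 -m inch '[[1,[-4.4,-2.1,0],[0,0,0]],[1,[-8.8,-4.2,0],[0,0,0]],[1,[-13.2,-6.3,0],[0,0,0]],[1,[-17.6,-8.4,0],[0,0,0]],[1,[-22,-10.5,0],[0,0,0]]]' 80
python3 -m inch '[[1,[-4.4,-2,0],[0,0,0]],[1,[-8.9,-4.1,0],[0,0,0]]]'
python3 -m inch '[[1,[-1.7,-4.5,0],[0,0,0]],[1,[-3.4,-9,0],[0,0,0]],[1,[-5.1,-13.5,0],[0,0,0]],[1,[-6.9,-18,0],[0,0,0]],[1,[-8.7,-22.6,0],[0,0,0]]]'
cat > go.py <<'E'
# python3 go.py x y z psi_deg : shift (cm, tool axes now) and turn to that TCP pose, tool down
import sys; from h import *
from scipy.spatial.transform import Rotation as Ro
x,y,z,p=map(float,sys.argv[1:5]); s=manip.sense()
R0=Ro.from_euler("xyz",s["ee_rot"]); R1=Ro.from_euler("xyz",[np.pi,0,np.radians(p)])
np.set_printoptions(precision=3,suppress=True)
print("t",round(s["t"],2),"pos",s["position"],"psi",np.degrees(s["ee_rot"][2]).round(2),"q",s["joint_positions"],"F",s["contact_force"],"open",s["opening"])
print("shift cm",R0.inv().apply(np.array([x,y,z])-s["position"])*100,"turn",(R0.inv()*R1).as_rotvec())
E
python3 go.py .468 -.234 .25 64
python3 - <<'E'
from h import *
np.set_printoptions(precision=4,suppress=True)
T=cap("top");S=cap("scene");H=hsv(T)
m=(H[...,1]<60)&(H[...,2]>100)&(H[...,2]<185)
b=blobs(m,(118,200,180,256))[0]; cs=cv2.findContours(b[2].astype(np.uint8),cv2.RETR_EXTERNAL,cv2.CHAIN_APPROX_NONE)[0]
W=plane(T,max(cs,key=len)[:,0].astype(float),.054)[:,:2]
print("rim",cv2.minAreaRect((W*1000).astype(np.float32)))
print("tip tri",tri(T,(142,231.4),S,(178.3,127)), plane(T,(142,231.4),.094),plane(S,(178.3,127),.094))
E
```

```text
t: 0.7
position: [0.381, 0.4161, 0.2483]
ee_rot: [-3.142, 0.0, 2.804]
contact_force: [1.1, 0.9, 0.6]
opening: 0.0855
finger_force: 0.0
t: 0.9
position: [0.4514, 0.348, 0.2484]
ee_rot: [3.141, -0.0, 2.804]
contact_force: [0.6, 1.3, 0.3]
opening: 0.0856
finger_force: 0.0
t: 1.4
position: [0.4572, 0.1056, 0.2484]
ee_rot: [3.141, 0.0, 2.804]
contact_force: [2.7, -0.2, 0.2]
opening: 0.0853
finger_force: 0.0
t 1.4 pos [0.457 0.106 0.248] psi 160.66 q [-0.431  0.275  0.094  2.    -0.033  0.868  0.915] F [ 2.713 -0.159  0.162] open 0.08531582567196935
shift cm [-12.27  -31.689  -0.166] turn [ 0.    -0.     1.687]
rim ((462.80169677734375, 302.2530517578125), (179.30104064941406, 145.12350463867188), 88.8374252319336)
tip tri (array([0.4691, 0.3184, 0.0957]), np.float64(0.005312187472806399)) [[0.4666 0.3199 0.094 ]] [[0.472  0.3192 0.094 ]]
```

```bash
python3 -m inch '[[1,[-1.75,-4.5,0],[0,0,0]],[1,[-3.5,-9,0],[0,0,0]],[1,[-5.25,-13.5,0],[0,0,0]],[1,[-7,-18,0],[0,0,0]],[1,[-8.75,-22.6,0],[0,0,0]]]' >/dev/null
python3 -m inch '[[1,[-1.75,-4.5,0],[0,0,0.145]],[1,[-3.5,-9.1,0],[0,0,0.29]],[1,[-3.5,-9.1,0],[0,0,0.435]],[1,[-3.5,-9.1,0],[0,0,0.58]],[1,[-3.5,-9.1,0],[0,0,0.725]]]' >/dev/null
python3 -m inch '[[1,[0,0,3],[0,0,0.145]],[1,[0,0,6],[0,0,0.29]],[1,[0,0,9],[0,0,0.435]],[1,[0,0,11],[0,0,0.58]],[1,[0,0,13],[0,0,0.725]]]'
python3 go.py .4688 -.2342 .034 65
python3 - <<'E'
from h import *
np.set_printoptions(precision=4,suppress=True)
S=cap("scene")
cv2.imwrite("pics/g1.png",cv2.resize(cv2.cvtColor(S["img"],cv2.COLOR_RGB2BGR)[200:340,170:370],None,fx=4,fy=4,interpolation=cv2.INTER_CUBIC))
E
```

```text
t: 3.0
position: [0.4678, -0.2321, 0.1172]
ee_rot: [-3.141, 0.0, 1.348]
contact_force: [-0.3, -0.1, 0.2]
opening: 0.0852
finger_force: 0.0
t 3.0 pos [ 0.468 -0.232  0.117] psi 77.23 q [-0.004  0.61   0.486  1.996 -0.461  0.645  0.561] F [-0.328 -0.12   0.165] open 0.08520953804731943
shift cm [-0.177  0.146  8.323] turn [-0.001  0.     0.213]
```

View pics/g1.png

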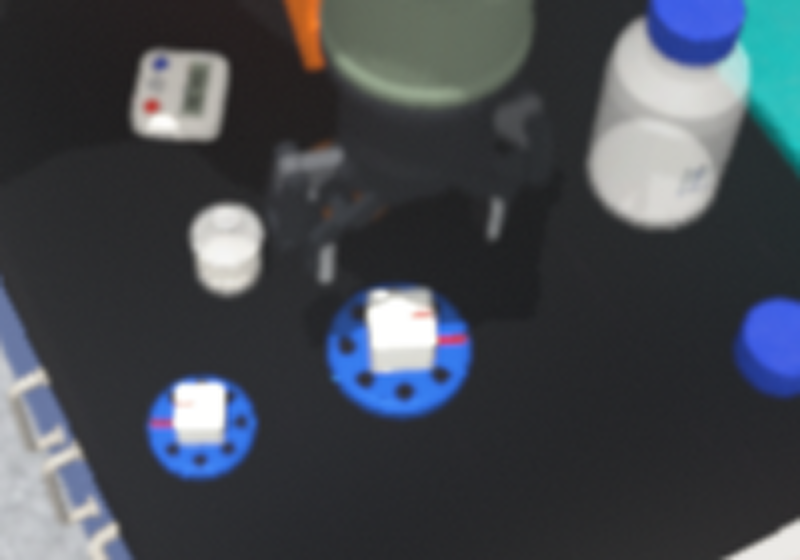

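The grasp view shows the jaws open above the rotor, with the grip at about (270,282) in the full frame. The weighing bottle and the decoy are clear of both fingers, so I descend and grip.

```bash
python3 -m inch '[[1,[-0.18,0.15,2],[0,0,0.145]],[1,[-0.18,0.15,4],[0,0,0.213]],[1,[-0.18,0.15,6],[0,0,0.213]],[1,[-0.18,0.15,7.8],[0,0,0.213]],[1,[-0.18,0.15,8.3],[0,0,0.213]]]'
python3 -m inch '[[0,[0,0,0],[0,0,0]],[0,[0,0,0],[0,0,0]],[0,[0,0,0],[0,0,0]],[0,[0,0,0],[0,0,0]],[0,[0,0,0],[0,0,0]]]' 80
```

```text
t: 3.55
position: [0.4686, -0.2339, 0.0343]
ee_rot: [-3.14, -0.0, 1.143]
contact_force: [0.1, 0.2, 0.1]
opening: 0.0853
finger_force: 0.0
t: 4.05
position: [0.4694, -0.2344, 0.0363]
ee_rot: [3.14, -0.001, 1.141]
contact_force: [-2.0, 2.6, 14.6]
opening: 0.0341
finger_force: 79.9
```

```bash
python3 -m inch '[[0,[0,0,-1],[0,0,0]],[0,[0,0,-4],[0,0,0]],[0,[0,0,-8],[0,0,0]],[0,[0,0,-12],[0,0,0]],[0,[0,0,-15],[0,0,0]]]'
python3 go.py .469 .32 .186 105.4
python3 - <<'E'
from h import *
np.set_printoptions(precision=4,suppress=True)
S=cap("scene");T=cap("top")
im=lambda c:cv2.cvtColor(c["img"],cv2.COLOR_RGB2BGR)
a=cv2.resize(im(S)[170:320,200:350],None,fx=2.66,fy=2.66,interpolation=cv2.INTER_CUBIC)
b=cv2.resize(im(T)[196:260,115:179],(a.shape[1],a.shape[0]),interpolation=cv2.INTER_CUBIC)
cv2.imwrite("pics/g2.png",np.hstack([a,b]))
# unit corners, subpixel: line fits
H=hsv(T)
b=blobs((H[...,1]<60)&(H[...,2]>95),(112,196,182,260))[0][2]
cs=cv2.findContours(b.astype(np.uint8),cv2.RETR_EXTERNAL,cv2.CHAIN_APPROX_NONE)[0]
print("unit outline px",rect(b),cv2.boxPoints(rect(b)).tolist())
E
```

```text
t: 4.55
position: [0.4689, -0.2345, 0.1881]
ee_rot: [3.14, -0.0, 1.14]
contact_force: [0.9, -0.2, -4.8]
opening: 0.0347
finger_force: 80.9
t 4.55 pos [ 0.469 -0.234  0.188] psi 65.34 q [-0.115  0.525  0.644  1.948 -0.431  0.806  0.339] F [ 0.896 -0.198 -4.767] open 0.03471005334178616
shift cm [ 50.394 -23.128   0.194] turn [ 0.001  0.    -0.699]
unit outline px ((146.232666015625, 229.0977325439453), (38.67152404785156, 39.23970413208008), 73.49563598632812) [[121.9281234741211, 216.13241577148438], [159.5510711669922, 204.98486328125], [170.53720092773438, 242.06304931640625], [132.9142608642578, 253.21060180664062]]
```

View pics/g2.png

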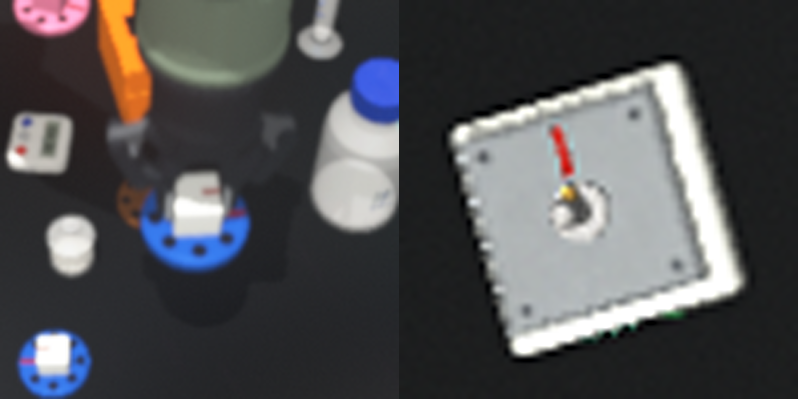

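The left view shows the rotor lifted and held squarely by its grip. The right view shows the unit's deck corners in crop pixels at about (458,140), (652,88), (708,275) and (515,332), with the collar at (580,210).

```bash
python3 - <<'E'
from h import *
np.set_printoptions(precision=4,suppress=True)
T=cap("top");S=cap("scene")
px=lambda u,v:(115+(u-399+.5)/6.234-.5,196+(v+.5)/6.234-.5)
C=plane(T,[px(458,140),px(652,88),px(708,275),px(515,332)],.052)[:,:2]
print(C, C.mean(0),"sides",np.linalg.norm(C-np.roll(C,1,0),axis=1))
for a,b in((3,0),(2,1)): print(np.degrees(np.arctan2(*(C[b]-C[a])[::-1])))
for a,b in((1,0),(2,3)): print(np.degrees(np.arctan2(*(C[b]-C[a])[::-1]))-90)
print("collar",plane(T,px(580,210),.06),"tip",plane(T,px(563,214),.094))
H=hsv(T); g=H[226:234,130:160,2]; print(g[3]); 
# grey deck mask by local threshold
v=H[...,2].astype(float)
m=(H[...,1]<60)&(v>120)&(v<205)
m=cv2.morphologyEx(m.astype(np.uint8),cv2.MORPH_OPEN,np.ones((3,3)))
b=blobs(m,(118,200,175,256)); print("deck",b[0][0],rect(b[0][2]),); cs=cv2.findContours(b[0][2].astype(np.uint8),cv2.RETR_EXTERNAL,cv2.CHAIN_APPROX_NONE)[0]
print(cv2.minAreaRect((plane(T,max(cs,key=len)[:,0].astype(float),.052)[:,:2]*1000).astype(np.float32)))
r=blobs(red(H),(118,200,175,256),1)[0]; ys,xs=np.nonzero(r[2]); P=plane(T,np.c_[xs,ys].astype(float),.054)[:,:2]; print("mark",P.mean(0),cv2.fitLine(P.astype(np.float32),2,0,.01,.01).ravel())
# scene: brightness image corners; spindle column
Hs=hsv(S); print(Hs[120:132,172:186,2])
E
```

```text
[[0.5087 0.3882]
 [0.5329 0.2877]
 [0.4375 0.2606]
 [0.4106 0.3602]] [0.4724 0.3242] sides [0.1021 0.1034 0.0992 0.1032]
15.906328242138247
15.816350837118067
13.528184148152846
15.116803724331604
collar [[0.472  0.3236 0.06  ]] tip [[0.4712 0.3233 0.094 ]]
[183 180 178 179 179 179 181 182 185 163 223 224 127  77  81 114 233 222
 166 185 185 184 183 182 183 183 184 185 186 173]
deck 1015 ((143.7550048828125, 228.8180389404297), (34.20488739013672, 33.99077606201172), 74.47589111328125)
((473.6558532714844, 325.467529296875), (108.61300659179688, 108.85054779052734), 14.680581092834473)
mark [0.5013 0.3336] [0.9692 0.2465 0.5013 0.3336]
[[195 196 194 184 178 163 124 104  94  70  58  57  55  54]
 [173 174 164 127 109  97  71  58  58  62  68  66  56  54]
 [105 104  98  72  59  57  56  58  69  93 112 105  77  59]
 [ 59  58  57  56  55  57  65  81 104 140 162 152 117  84]
 [ 55  55  54  56  61  74  97 123 148 169 174 170 158 129]
 [ 55  56  60  71  95 125 149 166 176 174 161 167 179 169]
 [ 60  71  90 115 146 183 197 191 185 181 176 183 189 187]
 [ 89 116 142 163 173 196 206 189 173 184 190 191 192 192]
 [142 169 180 181 167 172 182 166 155 182 192 193 192 192]
 [181 189 191 183 163 155 153 142 146 177 190 191 192 191]
 [192 192 191 182 161 151 145 135 142 177 201 191 191 189]
 [193 193 190 182 162 150 146 138 141 179 212 193 185 188]]
```

```bash
python3 -m inch '[[0,[4.4,-2,0],[0,0,0]],[0,[8.8,-4,0],[0,0,0]],[0,[13.2,-6.1,0],[0,0,0]],[0,[17.6,-8.1,0],[0,0,0]],[0,[22,-10.1,0],[0,0,0]]]' >/dev/null
python3 -m inch '[[0,[4.4,-2,0],[0,0,0]],[0,[8.8,-4,0],[0,0,0]],[0,[13.2,-6.1,0],[0,0,0]],[0,[17.6,-8.1,0],[0,0,0]],[0,[22,-10.1,0],[0,0,-0.14]]]'
```

```text
t: 5.75
position: [0.4677, 0.2517, 0.1839]
ee_rot: [-3.14, 0.002, 1.282]
contact_force: [1.1, 0.2, -4.2]
opening: 0.0348
finger_force: 81.3
```

```bash
python3 go.py .472 .3236 .15 105.1
```

```text
t 5.75 pos [0.468 0.252 0.184] psi 73.43 q [-1.055  0.54   0.628  1.931 -0.43   0.809 -0.481] F [ 1.102  0.173 -4.169] open 0.034798878738410824
shift cm [ 7.024 -1.632  3.38 ] turn [-0.002  0.002 -0.553]
```

```bash
python3 -m inch '[[0,[3.6,-0.8,0],[0,0,-0.14]],[0,[7,-1.6,0],[0,0,-0.28]],[0,[7,-1.6,1],[0,0,-0.42]],[0,[7,-1.6,2],[0,0,-0.55]],[0,[7,-1.6,3.3],[0,0,-0.55]]]' >/dev/null
python3 -m inch '[[0,[0,0,0],[0,0,0]]]'; python3 go.py .472 .3236 .14 105.1
python3 - <<'E'
from h import *
S=cap("scene");T=cap("top")
im=lambda c:cv2.cvtColor(c["img"],cv2.COLOR_RGB2BGR)
a=cv2.resize(im(S)[60:190,120:250],(400,400),interpolation=cv2.INTER_CUBIC)
b=cv2.resize(im(T)[190:265,105:180],(400,400),interpolation=cv2.INTER_CUBIC)
cv2.imwrite("pics/g3.png",np.hstack([a,b]))
E
```

```text
t: 6.35
position: [0.4726, 0.3204, 0.1499]
ee_rot: [-3.138, 0.002, 1.826]
contact_force: [1.0, -0.1, -2.8]
opening: 0.0348
finger_force: 81.1
t 6.35 pos [0.473 0.32  0.15 ] psi 104.63 q [-1.006  0.609  0.441  1.846 -0.358  0.77  -0.118] F [ 0.986 -0.098 -2.789] open 0.0347692517970516
shift cm [0.322 0.027 0.989] turn [-0.004  0.002 -0.008]
```

View pics/g3.png

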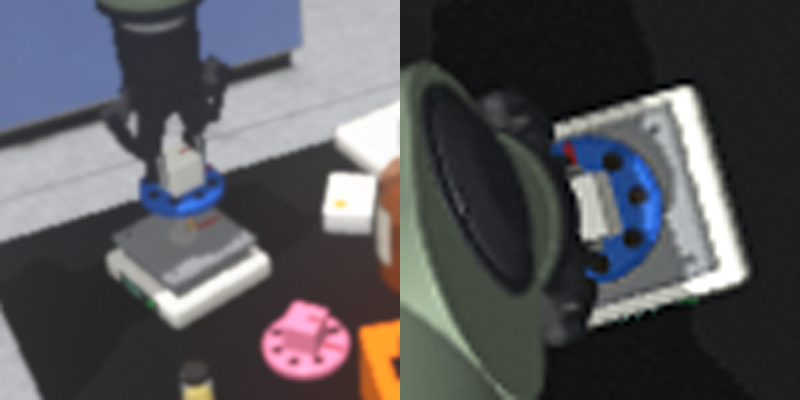

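The rotor is held level over the spindle, with its red mark on the key side. I lower it gently.

```bash
python3 -m inch '[[0,[0.3,0,0.5],[0,0,-0.01]],[0,[0.32,0,1],[0,0,-0.01]],[0,[0.32,0,1.6],[0,0,-0.01]],[0,[0.32,0,2.2],[0,0,-0.01]],[0,[0.32,0,2.7],[0,0,-0.01]]]'
python3 -m inch '[[0,[0,0,0],[0,0,0]]]'; python3 go.py .472 .3236 .0963 105.1
```

```text
t: 6.95
position: [0.4724, 0.3246, 0.1254]
ee_rot: [-3.141, -0.001, 1.84]
contact_force: [-6.0, 3.7, -3.5]
opening: 0.0349
finger_force: 83.9
t: 7.05
position: [0.4716, 0.3248, 0.1243]
ee_rot: [-3.139, -0.0, 1.841]
contact_force: [-5.8, 2.8, -8.3]
opening: 0.0346
finger_force: 83.4
t 7.05 pos [0.472 0.325 0.124] psi 105.48 q [-0.993  0.646  0.414  1.857 -0.378  0.719 -0.095] F [-5.829  2.767 -8.343] open 0.03462435245256596
shift cm [-0.127  0.015  2.798] turn [-0.002 -0.     0.007]
```

```bash
python3 -m inch '[[0,[0.05,-0.1,0.2],[0,0,0]],[0,[0.05,-0.1,0.5],[0,0,0]],[0,[0.05,-0.1,0.8],[0,0,0]],[0,[0.05,-0.1,1.1],[0,0,0]],[0,[0.05,-0.1,1.1],[0,0,0]]]'; python3 go.py .472 .3236 .0963 105.1
python3 -m inch '[[0,[0,0,0.3],[0,0,0]],[0,[0,0,0.6],[0,0,0]],[0,[0,0,0.8],[0,0,0]],[0,[0,0,0.8],[0,0,0]]]'; python3 go.py .472 .3236 .0963 105.1
```

```text
t: 7.55
position: [0.4708, 0.3249, 0.1136]
ee_rot: [-3.14, -0.0, 1.841]
contact_force: [-4.7, 1.8, -6.5]
opening: 0.0345
finger_force: 83.7
t 7.55 pos [0.471 0.325 0.114] psi 105.48 q [-0.987  0.66   0.404  1.864 -0.387  0.696 -0.089] F [-4.678  1.772 -6.457] open 0.03449343627264404
shift cm [-0.159  0.079  1.726] turn [-0.002 -0.     0.007]
t: 7.95
position: [0.4709, 0.3249, 0.1057]
ee_rot: [-3.14, -0.0, 1.841]
contact_force: [-5.1, 2.1, -4.9]
opening: 0.0349
finger_force: 83.9
t 7.95 pos [0.471 0.325 0.106] psi 105.48 q [-0.982  0.672  0.396  1.868 -0.393  0.681 -0.083] F [-5.122  2.124 -4.885] open 0.0348680470524142
shift cm [-0.159  0.076  0.936] turn [-0.002 -0.     0.007]
```

```bash
python3 -m inch '[[0,[0,-0.05,0.3],[0,0,0]],[0,[0,-0.05,0.6],[0,0,0]],[0,[0,-0.05,0.8],[0,0,0]],[0,[0,-0.05,0.9],[0,0,0]],[0,[0,-0.05,1],[0,0,0]]]'; python3 -m inch '[[0,[0,0,0.1],[0,0,0]],[0,[0,0,0.1],[0,0,0]]]'
```

```text
t: 8.45
position: [0.4708, 0.325, 0.0963]
ee_rot: [-3.141, -0.001, 1.841]
contact_force: [-12.3, -1.4, 29.4]
opening: 0.0352
finger_force: 88.0
t: 8.65
position: [0.4708, 0.325, 0.0963]
ee_rot: [-3.141, -0.001, 1.841]
contact_force: [-12.2, -2.2, 28.4]
opening: 0.0347
finger_force: 88.1
```

The rotor stopped at exactly the home height, TCP 0.0963. I release it, rise and check.

```bash
python3 -m inch '[[1,[0,0,-0.2],[0,0,0]],[1,[0,0,-0.2],[0,0,0]],[1,[0,0,-0.2],[0,0,0]],[1,[0,0,-0.2],[0,0,0]],[1,[0,0,-2],[0,0,0]]]'
python3 -m inch '[[1,[0,0,-5],[0,0,0]],[1,[0,0,-10],[0,0,0]],[1,[0,0,-14],[0,0,0]],[1,[0,-2,-14],[0,0,-0.14]],[1,[0,-4,-14],[0,0,-0.28]]]'
python3 go.py .594 .0213 .25 165.6
python3 - <<'E'
from h import *
np.set_printoptions(precision=4,suppress=True)
S=cap("scene")
H=hsv(S); m=(H[...,0]>95)&(H[...,0]<125)&(H[...,1]>120)&(H[...,2]>60)
b=blobs(m,(150,100,215,160))[0]; r=cv2.fitEllipse(cv2.findContours(b[2].astype(np.uint8),0,1)[0][0]); print(r, plane(S,r[0],.067),plane(S,r[0],.079), proj(S,[[.472,.3236,.067],[.472,.3236,.106]]))
cv2.imwrite("pics/g4.png",cv2.resize(cv2.cvtColor(S["img"],cv2.COLOR_RGB2BGR)[90:190,140:300],(800,500),interpolation=cv2.INTER_CUBIC))
E
```

```text
t: 9.15
position: [0.4704, 0.324, 0.1138]
ee_rot: [-3.139, 0.001, 1.841]
contact_force: [-0.4, -0.5, 0.6]
opening: 0.0852
finger_force: 0.0
t: 9.65
position: [0.4326, 0.3141, 0.2561]
ee_rot: [3.14, -0.0, 2.126]
contact_force: [-0.1, 0.0, -1.0]
opening: 0.0855
finger_force: 0.0
t 9.65 pos [0.433 0.314 0.256] psi 121.81 q [-1.077  0.399  0.452  1.849 -0.211  0.939  0.024] F [-0.137  0.038 -0.967] open 0.08553188650965313
shift cm [-33.387  -1.714   0.607] turn [ 0.002  0.001 -0.764]
((179.27728271484375, 133.49127197265625), (17.95876693725586, 24.07805824279785), 82.06794738769531) [[0.4724 0.3211 0.067 ]] [[0.4683 0.3066 0.079 ]] [[178.8678 133.0708]
 [177.2614 123.0844]]
```

View pics/g4.png

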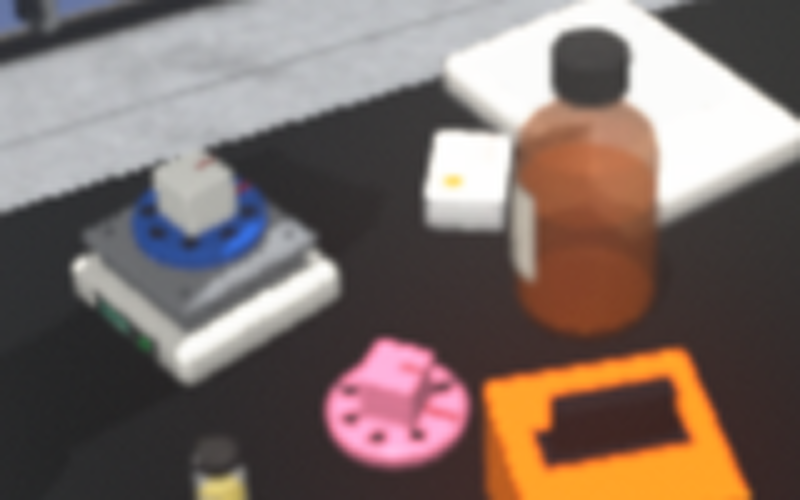

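The picture shows the rotor home on the deck, square to it (full frame about (179,133)), matching the projected home height. Next is the cover.

```bash
python3 -m inch '[[1,[-4.8,-0.2,0],[0,0,0]],[1,[-9.6,-0.5,0],[0,0,0]],[1,[-14.4,-0.7,0],[0,0,0]],[1,[-19.2,-0.9,0],[0,0,0]],[1,[-24,-1.2,0],[0,0,0]]]' >/dev/null
python3 -m inch '[[1,[-4.7,-0.25,0],[0,0,-0.14]],[1,[-9.4,-0.5,0],[0,0,-0.28]],[1,[-9.4,-0.5,0],[0,0,-0.42]],[1,[-9.4,-0.5,0],[0,0,-0.56]],[1,[-9.4,-0.5,0],[0,0,-0.7]]]' >/dev/null
python3 -m inch '[[1,[0,0,2],[0,0,-0.064]],[1,[0,0,4],[0,0,-0.064]],[1,[0,0,6],[0,0,-0.064]],[1,[0,0,7],[0,0,-0.064]],[1,[0,0,7],[0,0,-0.064]]]'
python3 go.py .594 .0213 .108 165.6
python3 - <<'E'
from h import *
S=cap("scene")
cv2.imwrite("pics/g5.png",cv2.resize(cv2.cvtColor(S["img"],cv2.COLOR_RGB2BGR)[110:230,190:350],(800,600),interpolation=cv2.INTER_CUBIC))
E
```

```text
t: 11.2
position: [0.5922, 0.0202, 0.1842]
ee_rot: [-3.141, -0.002, 2.885]
contact_force: [0.3, -0.3, 0.5]
opening: 0.0856
finger_force: 0.0
t 11.2 pos [0.592 0.02  0.184] psi 165.27 q [-0.322  0.562  0.271  1.759 -0.191  0.848  1.35 ] F [ 0.283 -0.277  0.494] open 0.08560423390342965
shift cm [-0.162  0.159  7.618] turn [-0.001 -0.002 -0.006]
```

View pics/g5.png

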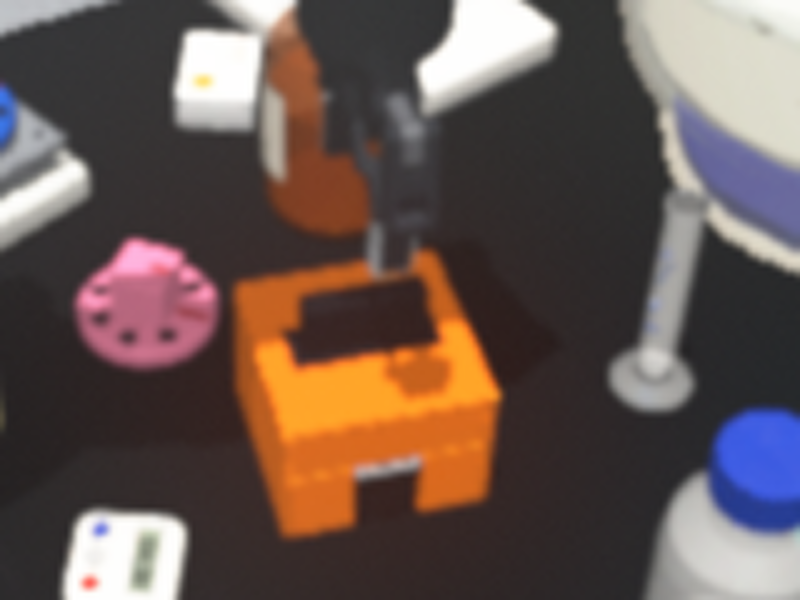

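The jaws straddle the black bar (about (262,175) in the full frame) and the clip sits in the near (-y) face, so the orientation is right. I descend and grip.

```bash
python3 -m inch '[[1,[-0.16,0.16,2],[0,0,-0.006]],[1,[-0.16,0.16,4],[0,0,-0.006]],[1,[-0.16,0.16,6],[0,0,-0.006]],[1,[-0.16,0.16,7.2],[0,0,-0.006]],[1,[-0.16,0.16,7.2],[0,0,-0.006]]]'
python3 -m inch '[[0,[0,0,0],[0,0,0]],[0,[0,0,0],[0,0,0]],[0,[0,0,0],[0,0,0]],[0,[0,0,0],[0,0,0]],[0,[0,0,0],[0,0,0]]]' 110
python3 -m inch '[[0,[0,0,-1],[0,0,0]],[0,[0,0,-4],[0,0,0]],[0,[0,0,-8],[0,0,0]],[0,[0,0,-12],[0,0,0]],[0,[0,0,-15],[0,0,0]]]'
python3 go.py .42 .05 .263 165.6
```

```text
t: 11.75
position: [0.5944, 0.0215, 0.1128]
ee_rot: [-3.141, -0.001, 2.891]
contact_force: [0.3, -0.1, 1.0]
opening: 0.0851
finger_force: 0.0
t: 12.25
position: [0.5948, 0.0213, 0.1136]
ee_rot: [-3.142, 0.0, 2.891]
contact_force: [0.1, -0.6, -3.5]
opening: 0.0142
finger_force: 110.2
t: 12.75
position: [0.5947, 0.0214, 0.2664]
ee_rot: [3.141, 0.002, 2.891]
contact_force: [0.9, 0.8, -4.0]
opening: 0.014
finger_force: 108.7
t 12.75 pos [0.595 0.021 0.266] psi 165.61 q [-0.346  0.47   0.301  1.676 -0.159  1.018  1.327] F [ 0.864  0.789 -3.996] open 0.01400059159032548
shift cm [17.635 -1.567  0.307] turn [0.001 0.002 0.   ]
```

```bash
python3 -m inch '[[0,[4,1,0],[0,0,0]],[0,[8,2,0],[0,0,0]],[0,[12,3,0],[0,0,0]],[0,[16,4,0],[0,0,0]]]' >/dev/null
python3 -m inch '[[0,[0.7,4.4,0],[0,0,0]],[0,[1.4,8.8,0],[0,0,-0.13]],[0,[2.1,13.2,0],[0,0,-0.26]],[0,[2.8,17.6,0],[0,0,-0.39]],[0,[3.5,22.2,0],[0,0,-0.517]]]' >/dev/null
python3 -m inch '[[0,[0,0,0],[0,0,0]],[0,[0,0,0],[0,0,0]]]'
python3 go.py .4712 .324 .236 195.2
python3 - <<'E'
from h import *
S=cap("scene");T=cap("top");np.set_printoptions(precision=4,suppress=True)
im=lambda c:cv2.cvtColor(c["img"],cv2.COLOR_RGB2BGR)
a=cv2.resize(im(S)[60:190,110:240],(400,400),interpolation=cv2.INTER_CUBIC)
b=cv2.resize(im(T)[190:265,105:180],(400,400),interpolation=cv2.INTER_CUBIC)
cv2.imwrite("pics/g6.png",np.hstack([a,b]))
E
```

```text
t: 13.85
position: [0.4704, 0.3241, 0.2633]
ee_rot: [-3.141, -0.001, -2.874]
contact_force: [-0.7, -1.7, -3.7]
opening: 0.0138
finger_force: 108.9
t 13.85 pos [0.47  0.324 0.263] psi -164.69 q [-0.779  0.422  0.099  1.733 -0.048  0.99   1.175] F [-0.66  -1.673 -3.707] open 0.013838702525674535
shift cm [-0.075 -0.03   2.726] turn [-0.001 -0.001  0.002]
```

View pics/g6.png

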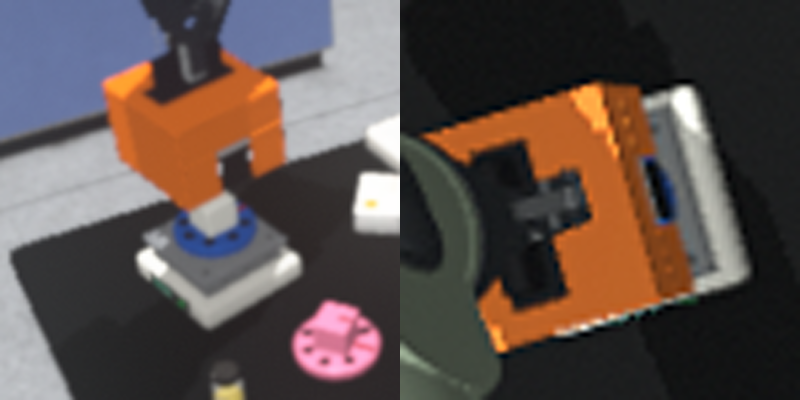

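The cover hangs over the unit, parallel to it in both views. I lower it to just above the rim.

```bash
python3 -m inch '[[0,[-0.07,0,2.5],[0,0,0]],[0,[-0.07,0,5],[0,0,0]],[0,[-0.07,0,7],[0,0,0]],[0,[-0.07,0,8.5],[0,0,0]],[0,[-0.07,0,8.5],[0,0,0]]]'
python3 go.py .4712 .324 .1436 195.2
python3 -m inch '[[0,[0,0,0.3],[0,0,0]],[0,[0,0,0.6],[0,0,0]],[0,[0,0,0.9],[0,0,0]],[0,[0,0,1.2],[0,0,0]]]'
python3 go.py .4712 .324 .1436 195.2
```

```text
t: 14.45
position: [0.471, 0.3222, 0.1771]
ee_rot: [-3.14, -0.002, -2.877]
contact_force: [0.3, 0.2, -3.7]
opening: 0.0142
finger_force: 108.6
t 14.45 pos [0.471 0.322 0.177] psi -164.86 q [-0.765  0.526  0.086  1.815 -0.059  0.806  1.185] F [ 0.254  0.213 -3.716] open 0.01416605883764291
shift cm [-0.075  0.17   3.348] turn [-0.002 -0.002 -0.001]
t: 14.85
position: [0.4716, 0.3239, 0.1665]
ee_rot: [3.141, 0.001, -2.876]
contact_force: [0.1, -0.0, -3.2]
opening: 0.0141
finger_force: 108.7
t 14.85 pos [0.472 0.324 0.167] psi -164.76 q [-0.765  0.541  0.083  1.822 -0.06   0.781  1.186] F [ 0.11  -0.011 -3.174] open 0.014126645944532947
shift cm [0.038 0.016 2.293] turn [0.    0.001 0.001]
```

```bash
python3 -m inch '[[0,[0,0,0.2],[0,0,0]],[0,[0,0,0.4],[0,0,0]],[0,[0,0,0.6],[0,0,0]],[0,[0,0,0.6],[0,0,0]]]'
```

```text
t: 15.25
position: [0.4714, 0.324, 0.1601]
ee_rot: [3.141, 0.0, -2.875]
contact_force: [0.1, 0.4, -3.3]
opening: 0.014
finger_force: 108.9
```

```bash
python3 -m inch '[[0,[0,0,0.2],[0,0,0]],[0,[0,0,0.4],[0,0,0]],[0,[0,0,0.6],[0,0,0]],[0,[0,0,0.8],[0,0,0]],[0,[0,0,0.8],[0,0,0]]]'
python3 -m inch '[[0,[0,0,0.2],[0,0,0]],[0,[0,0,0.4],[0,0,0]],[0,[0,0,0.6],[0,0,0]],[0,[0,0,0.7],[0,0,0]],[0,[0,0,0.8],[0,0,0]]]'
```

```text
t: 15.75
position: [0.4715, 0.3239, 0.1521]
ee_rot: [-3.142, 0.0, -2.875]
contact_force: [1.6, 0.7, -4.2]
opening: 0.0139
finger_force: 109.1
t: 16.25
position: [0.4713, 0.3235, 0.1439]
ee_rot: [-3.141, -0.001, -2.876]
contact_force: [0.6, 0.2, -2.9]
opening: 0.0138
finger_force: 108.9
```

```bash
python3 -m inch '[[0,[0,0,0.15],[0,0,0]],[0,[0,0,0.3],[0,0,0]],[0,[0,0,0.4],[0,0,0]]]'
python3 - <<'E'
from h import *
S=cap("scene")
np.set_printoptions(precision=1,suppress=True)
cv2.imwrite("pics/g7.png",cv2.resize(cv2.cvtColor(S["img"],cv2.COLOR_RGB2BGR)[80:180,130:250],(720,600),interpolation=cv2.INTER_CUBIC))
c,s=np.cos(np.radians(15.2)),np.sin(np.radians(15.2))
P=[[.4715+c*x-s*y,.3238+s*x+c*y,z] for x in(-.058,.058) for y in(-.058,.058) for z in(.116,)]
print((proj(S,P)-[130,80])*6)
E
```

```text
t: 16.55
position: [0.4716, 0.3228, 0.1429]
ee_rot: [-3.141, -0.0, -2.877]
contact_force: [-22.5, -22.1, 72.7]
opening: 0.0143
finger_force: 119.9
[[254.2 347.6]
 [118.8 240.5]
 [442.  245.3]
 [303.4 147.9]]
```

View pics/g7.png

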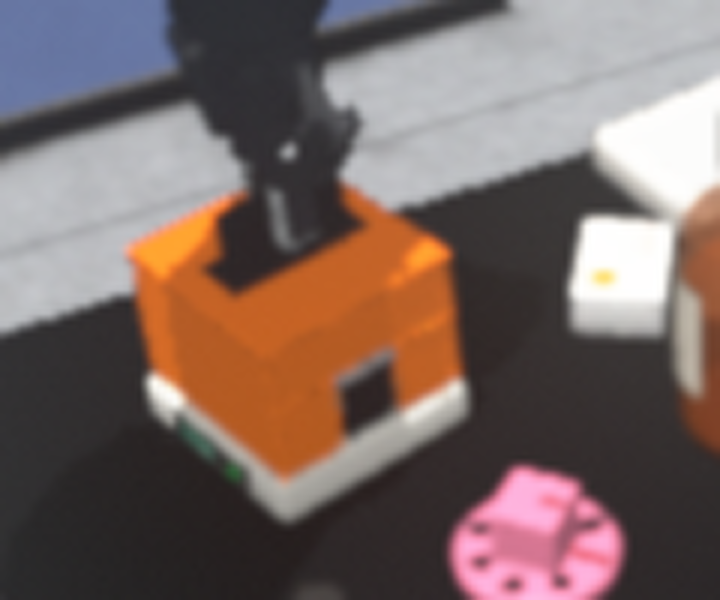

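The cover sits flush on the white shoulder, with its top corners within a few pixels of the seated prediction, and it reached a hard stop at 73 N. I ease off, release and rise straight up.

```bash
python3 -m inch '[[0,[0,0,-0.15],[0,0,0]],[0,[0,0,-0.3],[0,0,0]],[0,[0,0,-0.35],[0,0,0]]]'
python3 -m inch '[[1,[0,0,0],[0,0,0]],[1,[0,0,0],[0,0,0]],[1,[0,0,0],[0,0,0]],[1,[0,0,0],[0,0,0]],[1,[0,0,-1],[0,0,0]]]'
python3 -m inch '[[1,[0,0,-3],[0,0,0]],[1,[0,0,-7],[0,0,0]],[1,[0,0,-12],[0,0,0]],[1,[4,0,-15],[0,0,0]],[1,[8,0,-15],[0,0,0]]]'
python3 -m inch '[[1,[0,4.5,0],[0,0,0]],[1,[0,9,0],[0,0,0]],[1,[0,13.5,0],[0,0,0]],[1,[0,18,0],[0,0,0]],[1,[0,18,0],[0,0,0]]]'
python3 - <<'E'
from h import *
S=cap("scene");T=cap("top")
im=lambda c:cv2.cvtColor(c["img"],cv2.COLOR_RGB2BGR)
a=cv2.resize(im(S)[80:180,120:250],(400,308),interpolation=cv2.INTER_CUBIC)
b=cv2.resize(im(T)[190:265,105:180],(308,308),interpolation=cv2.INTER_CUBIC)
cv2.imwrite("pics/g8.png",np.vstack([np.hstack([a,b]),cv2.resize(im(S)[100:340,130:445],(708,290))[:, :708]]))
H=hsv(T);m=(H[...,0]>5)&(H[...,0]<22)&(H[...,1]>150)&(H[...,2]>90)
b=blobs(m,(105,190,190,265))[0]; c=cv2.findContours(b[2].astype(np.uint8),0,1)[0]
for z in(.116,.128): print(z,cv2.minAreaRect((plane(T,max(c,key=len)[:,0].astype(float),z)[:,:2]*1000).astype(np.float32)))
E
```

```text
t: 16.9
position: [0.4714, 0.324, 0.1439]
ee_rot: [3.141, 0.0, -2.875]
contact_force: [-0.1, 0.5, -4.0]
opening: 0.0141
finger_force: 108.9
t: 17.4
position: [0.471, 0.3235, 0.1532]
ee_rot: [-3.141, -0.002, -2.875]
contact_force: [0.2, 0.2, 1.0]
opening: 0.0844
finger_force: 0.0
t: 17.9
position: [0.3947, 0.3032, 0.3079]
ee_rot: [3.139, 0.006, -2.877]
contact_force: [-0.3, 0.1, -1.0]
opening: 0.0854
finger_force: 0.0
t: 18.4
position: [0.3435, 0.4816, 0.3038]
ee_rot: [3.14, -0.001, -2.869]
contact_force: [-0.1, -0.8, -0.9]
opening: 0.0857
finger_force: 0.0
0.116 ((474.6968078613281, 317.9244384765625), (116.8113021850586, 132.73960876464844), 15.833029747009277)
0.128 ((475.0334777832031, 314.7452392578125), (115.64152526855469, 131.41029357910156), 15.833024024963379)
```

View pics/g8.png

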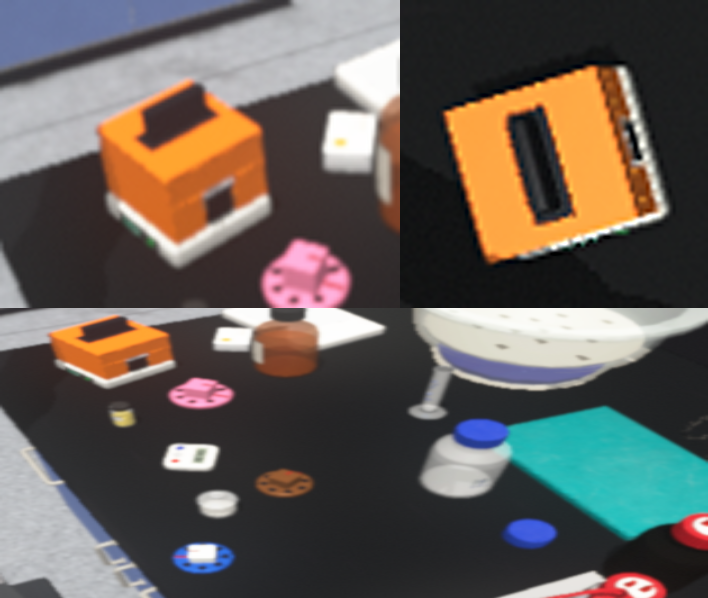

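The final view shows the cover flush on the housing, square and upright with its clip arm flat in the window, and all the bystanders still standing where they were. The force after easing off was just the cover's weight, so the clips are snapped in and not dragging on the rim.

```bash
python3 -c "
from plant import manip
print(manip.job_done())"
```

```text
the job is handed in; nothing more can be done
None
```

The rotor is home on its key and the cover is pressed down flush on the shoulder, and I handed the job in at about 18.5 s; both clips look snapped in, judged from the forces and pictures since I didn't tug-test them, and nothing else on the bench was disturbed.

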